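# Undo the left-hand clamp nut of a tube rotator and take its disc off for washing

## Task

The disc of the tube rotator has to be washed. Unscrew the black hexagonal clamp nut that holds it - it has a left-hand thread, so it comes off clockwise; do not tighten it further - and stand the nut right way up in the steel wash tray. Then draw the disc off its slanting shaft and lay it flat in the tray, boss up, touching neither the nut nor the beaker; set both parts down gently, without dropping them, and leave everything else standing where it is.

Things in the scene. Friction and masses are not known exactly. Their poses are not given: they have to be found in the camera images.
- nut_center (a point): Centre (half-way up) of the clamp nut: black hexagonal hand nut with an orange line round it, 54 mm across flats, 62 across corners, 40 high, 0.11 kg. z axis: its own axis, out of its closed top, away from the rotator; slants 0.56 rad at the start. x axis: square to one pair of flats (others at 60 and 120 degrees). Its flat, open underside rests on the disc's boss.
- thread (a joint): How far the nut is undone, rad; 0 at the start. Grows as the nut turns CLOCKWISE seen facing its top (left-hand: about minus its own z axis); the other way tightens it. Needs about 0.25 N m; the nut rises 1.9 mm per rad and is quite free at 3 rad (quick thread), then lifts straight off along its axis. Nut to thread play 0.1 rad; stays where left when let go; no stop if turned further.
- disc_boss (a point): On the disc's axis, half-way up its boss, 18 mm over the disc's underside; z axis out of the boss. White disc 180 mm across, plate 6 mm thick, 0.26 kg; eight grey tube clips round the rim, tops 23 mm over the underside, inner ends 69 mm from the axis; blue round boss 48 mm across, top 36 mm over the underside. Bore 34 mm, loose on the shaft; held only by the nut, drawn off along its axis.
- rotator: Tube rotator, fixed: beige housing 200 (x) by 170 (y) by 53 mm high with a slanting head. Origin at the centre of its underside; the disc faces its -x. Hub face (the disc's underside rests on it) centred at (-10, 0, 140) mm. Shaft, 31 mm thick, slants 0.56 rad from vertical to -x and ends 61 mm from the hub face (up to 8 more once undone). Disc's lower edge 92 mm above the table, upper 188.
- tray_in (a point): Centre of the inner floor (4 mm above the table) of the stainless wash tray, fixed: inside 238 mm along x, 358 mm along y; walls 4 mm thick, their rim 24 mm above this floor. A beaker stands near its +y end.
- beaker: Glass beaker standing in the tray near the tray's +y end, 56 mm in diameter, 75 mm high, origin at the centre of its underside. Bystander.
- media_bottle: Pink media bottle with orange cap, 56 mm in diameter, 150 mm high, standing close beside the rotator; origin at the centre of its underside. Bystander.
- petri_stack: Stack of Petri dishes, 90 mm in diameter, 45 mm high, in front of the rotator; origin at the centre of its underside. Bystander.
- tip_box: Blue pipette tip box, 122 mm (x) by 84 mm (y), 62 mm high, close beside the rotator; origin at the centre of its underside. Bystander.
- amber_bottle: Amber bottle, 68 mm in diameter, 170 mm high, at the back; origin at the centre of its underside. Bystander.
- wash_bottle: White squeeze bottle with red cap, 62 mm in diameter, 185 mm high with its bent spout, at the back; origin at the centre of its underside. Bystander.
- jar: White jar, 72 mm in diameter, 85 mm high, at the back; origin at the centre of its underside. Bystander.
Mind the look-alikes: they are no part of the job. Leave any pink look-alike of the part that bears nut_center alone.

How it is judged (in metres and radians):
On the way, in this order (a step that is already met when the one before it is completed fails the run):
1. the clamp nut is undone clockwise until it is free of the thread (value of joint thread above 2.4 rad), for 0.1 s.
2. the nut stands released in the tray, while the disc is still on the rotator (x of nut_center in the frame of tray_in between -0.095 and 0.095 m and y of nut_center in the frame of tray_in between -0.155 and 0.155 m and z of nut_center in the frame of tray_in between 0.012 and 0.026 m and angle between nut_center's own z axis and vertical below 0.15 rad and contact force between nut and the fingers below 0.05 N and linear speed of nut below 0.02 m/s and distance of disc_boss from where it was at the start of the episode below 0.02 m), for 0.2 s.
At the end, for the whole second after the job is handed in: The nut stands upright (within 0.15 rad) on the tray's floor and the disc lies flat (within 0.06 rad), boss up, on the tray's floor; both inside the walls, released and at rest, the disc touching neither the nut nor the beaker (x of nut_center in the frame of tray_in between -0.095 and 0.095 m and y of nut_center in the frame of tray_in between -0.155 and 0.155 m and z of nut_center in the frame of tray_in between 0.012 and 0.026 m and angle between nut_center's own z axis and vertical below 0.15 rad and x of disc_boss in the frame of tray_in between -0.04 and 0.04 m and y of disc_boss in the frame of tray_in between -0.1 and 0.1 m and z of disc_boss in the frame of tray_in between 0.012 and 0.023 m and angle between disc_boss's own z axis and vertical below 0.06 rad and contact force between each of nut, disc and the fingers below 0.05 N and linear speed of each of nut, disc below 0.02 m/s and contact force between disc and nut below 0.05 N and contact force between disc and beaker below 0.05 N).
It fails at once if the clamp nut is tightened further (turned anticlockwise) (value of joint thread below -0.25 rad).
It fails at once if the nut or the disc is dropped (falls free of the fingers faster than 0.6 m/s, a fall of about 20 mm) ((contact force between nut and the fingers below 0.05 N and linear speed of nut above 0.6 m/s) or (contact force between disc and the fingers below 0.05 N and linear speed of disc above 0.6 m/s)).
It fails at once if the beaker or another bystander is pushed more than 25 mm or knocked over (distance of any of beaker, media_bottle, petri_stack, tip_box, amber_bottle, wash_bottle, jar from where it was at the start of the episode above 0.025 m or angle between any of beaker, media_bottle, petri_stack, tip_box, amber_bottle, wash_bottle, jar's own z axis and vertical above 0.4 rad).
It also fails if it takes over 72 s, if anything falls off the work surface, if the arm or the gripper's body presses on something with over 40 N, if the wrist force passes 120 N, or if a joint passes its speed limit or range.

## Robot

A 6-joint arm with a two-finger parallel gripper is mounted at the origin on the work surface. World frame = base frame: x ahead of the robot, y to its left, z up, the work surface at z = 0. Lengths are in mm, angles in rad, forces in N, time in s.
With the tool pointing down it reaches from about 325 to 925 mm from the base axis. Payload 3.1 kg.
Tool frame: the origin (TCP) lies at the centre of the arm's flange, where the gripper is bolted on; the fingertips stand 173 mm ahead of it and the grasp point (between the pads) lies 155 mm ahead of it; z points along the fingers, y is the line along which they close (so a half turn about z gives the same grasp; the last joint's range is limited). The gripper opens to 85 mm and grips with 20 to 120 N. Pads are 22 mm wide; open, the fingers measure 114 mm over their backs; the gripper's body (76 mm by 85 mm) begins 54 mm behind the grasp point. The pads swing forward as they close: fully open they stand 13 mm farther back than shut.
Start: joints at [-0.112, 0.217, 1.613, -0, 1.311, -0.112], TCP at [625.013, 0.021, 404.7] pointing down, gripper open.
Joint ranges: [-2.75, 2.75], [-0.78, 2.1], [0.31, 2.55], [-1.13, 4.27], [0.13, 2.63], [-2.58, 2.58]. Speed limits (rad/s): [2.79, 2.79, 3.14, 3.14, 3.14, 3.14].

## Interface

Orientations are given as [roll, pitch, yaw] about the fixed x, y, z axes, in that order (R = Rz(yaw) Ry(pitch) Rx(roll)).
In Python, from plant import get_obs, get_image, r gives the robot as it stands. The module is installed in compiled form; this text tells all that it offers.
- The arm moves only by the tool jog_arm, never from a script. Its argument "moves" is a list of rows, each a list of 5 numbers: the shift along the tool's x, y, z in cm, then the turn about the tool's z in rad, then the closure, from -1 (fully open) to 1 (shut). In form: [[tx, ty, tz, spin, claw], ...]. A call has 1 to 10 rows; each row is the pose to reach, as a shift and turn from the pose commanded when the call began, along the tool's axes at that moment; what a row does not reach only later rows make up. A row lasts 1/8 s, in which the tool goes at most 62.5 mm and 10.7 degrees, less where a joint would pass 70% of its speed; a pose out of reach is approached as far as the arm can. A call with a gripper value outside its range is refused whole. The fingers move at their own pace and stop on an object; the grip force is fixed at half the most. Time passes only in rows, so rows that repeat a pose let the fingers close. It gives the time, the measured TCP pose, the force, the opening and the grip force at its end, in the units of the state.
- get_obs(): the state, without advancing time (a new reading comes with each control period).
- get_image(name): name is "scene" or "side" or "wrist"; returns a dict with "img" (420x560x3 uint8, blue, green, red), "fx", "fy", "cx", "cy" (pixels), "pose" (4x4, takes a point from camera to world coordinates). Camera axes: x right, y down, z forward; pixel columns grow to the right and rows downward; lengths in mm; the calibration is good to about 2 mm. A picture is of the moment at which its call begins. There is no depth.
- r.close_job(): hands the job in; it is judged then, once.
The state is a dict: "time_s": time; "joints": joint angles; "joint_vel": joint speeds; "joint_torque": joint torques, N m; "tool_pos": TCP position; "tcp_rot": TCP orientation; "contact_force": force on the tool from outside, world axes, zero at the start; "ft_torque": the same for the moment, N m; "grip_width": opening from 0.0 (shut) to 1.0 (fully open); "finger_force": force on a finger pad.
Only numpy, scipy, OpenCV 4.12 (cv2) and the standard library are available. Lean on these libraries where they do the work, as an engineer would, in place of code of your own. Each camera call takes 0.05 s, during which the arm holds its last target. There are 200 camera calls.

## Working session

There is one attempt and no reset: what is moved stays moved. The work goes in short steps, Python scripts to look and compute and a tool call to move; the robot and the scene stay as the last step left them, time stands still between calls to the robot, and variables do not carry over. Pictures are saved under pics/ and viewed, at most 10 in all, crops included, and the job is handed in when it is done.

Besides the shell and the picture viewer there is one more tool, called after "Call:" as a command line: name --pt "numbers of a row" for each row, then --argument value for the rest. jog_arm: Moves the arm, as the interface text tells. Its arguments: {"type":"object","properties":{"moves":{"type":"array","items":{"type":"array","items":{"type":"number"}}}},"required":["moves"]}

```bash
mkdir -p pics
python3 - <<'E'
from plant import get_obs,get_image
import cv2,numpy as np
np.set_printoptions(precision=4,suppress=True)
print(get_obs())
for n in("scene","side"):
    d=get_image(n);cv2.imwrite(f"pics/{n}0.png",d["img"]);print(n,d["fx"],d["fy"],d["cx"],d["cy"]);print(d["pose"])
E
```

```text
{'time_s': 0.0, 'joints': array([-0.1122,  0.2178,  1.615 ,  0.    ,  1.3113, -0.1122]), 'joint_vel': array([-0.0017,  0.0002,  0.0008,  0.0005, -0.0004,  0.0009]), 'joint_torque': array([ -0.0003, -39.6842, -30.385 ,  -0.0003,   0.0099,   0.    ]), 'tool_pos': array([624.5921,   0.0596, 403.3425]), 'tcp_rot': array([-3.1392, -0.0003,  1.5708]), 'contact_force': array([-0.8815,  0.9326, -0.4904]), 'ft_torque': array([-0.0615, -0.0438,  0.0039]), 'finger_force': 0.0, 'grip_width': 1.0024599058309176}
scene 466.5936652922229 466.5936652922229 271.96283032723517 213.58545418528777
[[  -0.1605    0.6504   -0.7425 1636.0887]
 [   0.9869    0.0916   -0.1331  163.8557]
 [  -0.0185   -0.7541   -0.6565 1063.5744]
 [   0.        0.        0.        1.    ]]
side 519.7251702317297 519.7251702317297 286.25559802409913 210.55965239972392
[[   0.8998   -0.2716    0.3415   77.992 ]
 [  -0.4363   -0.575     0.6922 -991.1792]
 [   0.0083   -0.7718   -0.6358 1040.1479]
 [   0.        0.        0.        1.    ]]
```

View pics/scene0.png

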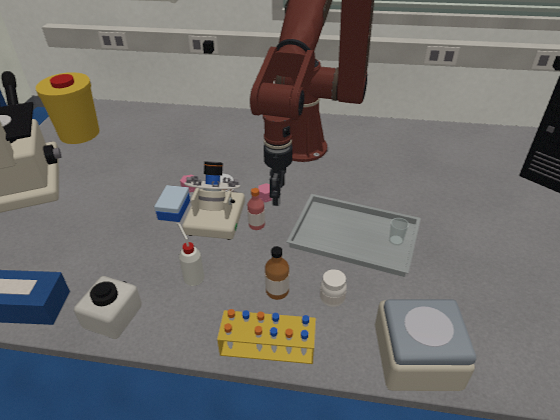

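View pics/side0.png

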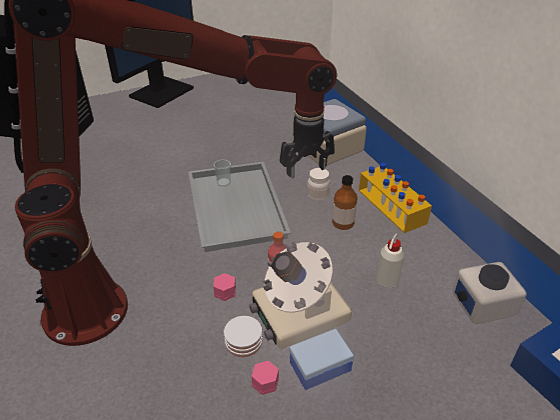

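Candidates for the nut: the black hexagon on the disc (side 287,264; scene 213,168), and pink look-alikes (side 225,286 and 265,377). I choose the black one on the disc and check it in one close crop.

Run:
```python
import cv2,numpy as np
a=cv2.imread("pics/scene0.png")[140:250,150:250];b=cv2.imread("pics/side0.png")[225:335,245:355]
f=lambda i,w:cv2.resize(i,None,fx=w,fy=w,interpolation=cv2.INTER_CUBIC)
cv2.imwrite("pics/c1.png",np.hstack([f(a,3.6),f(b,3.6)]))
```

```text
(no output)
```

View pics/c1.png

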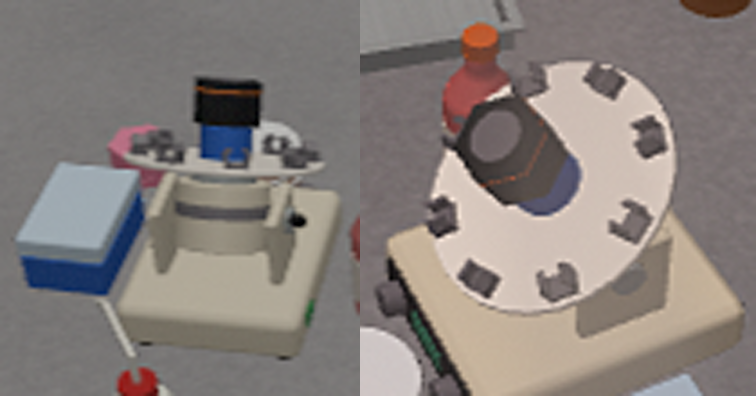

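The crop shows the black hexagonal nut with an orange line on the blue boss (side ≈ (287,267), scene ≈ (213,168)), which is the right one.

```bash
cat > h.py <<'E'
import numpy as np,pickle,os,cv2
from scipy.optimize import least_squares
np.set_printoptions(precision=1,suppress=True)
def P(K,T): return K,np.array(T)
scene=((466.594,466.594,271.963,213.585),np.array([[-.1605,.6504,-.7425,1636.0887],[.9869,.0916,-.1331,163.8557],[-.0185,-.7541,-.6565,1063.5744]]))
side=((519.725,519.725,286.256,210.56),np.array([[.8998,-.2716,.3415,77.992],[-.4363,-.575,.6922,-991.1792],[.0083,-.7718,-.6358,1040.1479]]))
def ray(c,p):
    k,T=c; d=T[:,:3]@[(p[0]-k[2])/k[0],(p[1]-k[3])/k[1],1]; return T[:,3],d
def onz(c,p,z): o,d=ray(c,p); return o+d*(z-o[2])/d[2]
def proj(c,X):
    k,T=c; q=(np.atleast_2d(X)-T[:,3])@T[:,:3]; return np.c_[k[0]*q[:,0]/q[:,2]+k[2],k[1]*q[:,1]/q[:,2]+k[3]]
def cam(d): return ((d["fx"],d["fy"],d["cx"],d["cy"]),d["pose"][:3])
def tri(c1,p1,c2,p2):
    o,d=ray(c1,p1);q,e=ray(c2,p2); s=np.linalg.lstsq(np.c_[d,-e],q-o,rcond=None)[0]
    a,b=o+d*s[0],q+e*s[1]; return (a+b)/2,np.linalg.norm(a-b)
E
python3 - <<'E'
from h import *
print("nut",tri(side,(287.2,266.7),scene,(213.3,168)))
for p in[(186.1,228.3),(232.5,232.2),(245,194.2)]:print("base sc",onz(scene,p,53))
for p in[(351.1,309.7),(252.8,291.1)]:print("base si",onz(side,p,53))
for p in[(312,199),(419,228),(413,266),(290,237)]:print("tray sc",onz(scene,p,28))
for p in[(190,170),(264,163),(288,233),(204,247)]:print("tray si",onz(side,p,28))
print("beaker",onz(scene,(398,241),4),onz(side,(224,185),4))
E
```

```text
nut (array([ 450. , -240.2,  185.3]), np.float64(5.322883964449955))
base sc [ 602.3 -301.7   53. ]
base sc [ 599.  -150.2   53. ]
base sc [ 405.1 -150.2   53. ]
base si [ 585.4 -324.6   53. ]
base si [ 393.3 -166.9   53. ]
tray sc [368.6  80.2  28. ]
tray sc [468.6 436.8  28. ]
tray sc [640.5 407.2  28. ]
tray sc [569.2  29.2  28. ]
tray si [421.8 443.2  28. ]
tray si [664.7 375.3  28. ]
tray si [581.4  16.1  28. ]
tray si [341.6  64.5  28. ]
beaker [513.7 372.3   4. ] [505.5 345.9   4. ]
```

Call:
jog_arm --pt "-5 -4 -3 0.18 -1" --pt "-11 -8 -6 0.36 -1" --pt "-17 -12 -8 0.54 -1" --pt "-22 -16 -8 0.72 -1" --pt "-24 -17.5 -8 0.9 -1" --pt "-24 -17.5 -8 1.08 -1" --pt "-24 -17.5 -8 1.26 -1" --pt "-24 -17.5 -8 1.44 -1" --pt "-24 -17.5 -8 1.57 -1" --pt "-24 -17.5 -8 1.57 -1"

```text
time_s: 1.35
tool_pos: [449.9, -239.9, 484.1]
tcp_rot: [-3.141, 0.001, 0.002]
contact_force: [-0.6, -0.2, -0.9]
grip_width: 1.0
finger_force: 0.0
```

```bash
cat >> h.py <<'E'
def snap(n,f,s=1.42):
    from plant import get_image
    d=get_image(n);pickle.dump(d,open(f"pics/{f}.pkl","wb"));cv2.imwrite(f"pics/{f}.png",cv2.resize(d["img"],None,fx=s,fy=s,interpolation=cv2.INTER_CUBIC));return d
E
python3 - <<'E'
from h import *
from plant import get_obs
d=snap("wrist","w1");print(d["pose"],d["fx"],d["cx"],d["cy"])
np.set_printoptions(precision=3);o=get_obs();print(o["joints"],o["tool_pos"],o["tcp_rot"])
E
```

```text
[[   0.    -1.    -0.3  519.7]
 [  -1.    -0.    -0.  -239.5]
 [  -0.     0.3   -1.   453.2]
 [   0.     0.     0.     1. ]] 313.3524093642526 286.89484641318757 207.44300603301775
[-0.628 -0.089  1.787  0.     1.444  0.94 ] [ 449.901 -239.897  484.208] [-3.141  0.001  0.003]
```

View pics/w1.png

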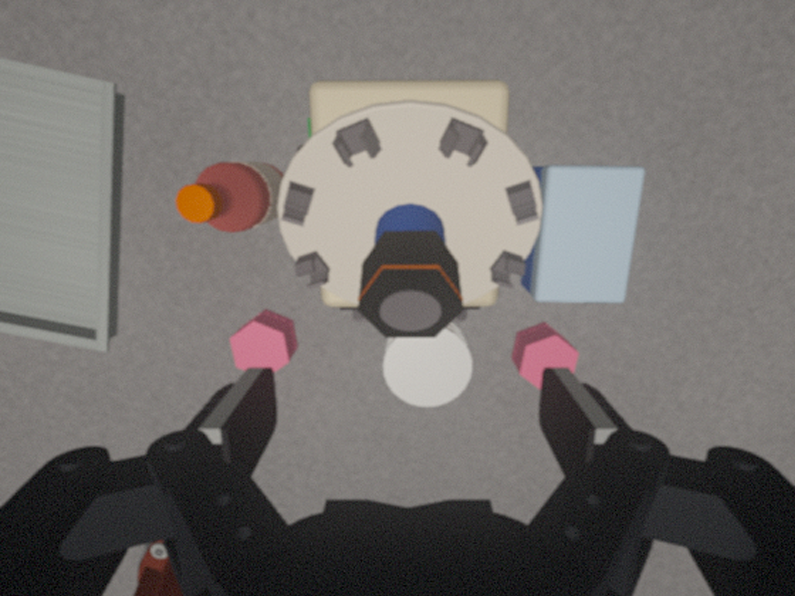

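The wrist view shows the nut top centred at (410,310), with corners pointing along ±y and flats facing ±x. The disc and base are square to the axes, so rotator yaw is about 0.

Run:
```python
from h import *
c=cam(pickle.load(open("pics/w1.pkl","rb")));q=lambda u,v:(u/1.42,v/1.42)
print("top",onz(c,q(410,310),204.4))
for a in[(312,85),(508,85)]:print("base rear",onz(c,q(*a),53))
for a in[(113,83),(107,350),(0,330),(0,60)]:print("tray",onz(c,q(*a),28))
print("disc l,r",onz(c,q(279,205),142),onz(c,q(542,205),142))
# model check with hub
for rx in(485,490,495):
  hub=np.array([rx-10,-240,140.]);n=np.array([-.531,0,.847]);print(rx,proj(c,[hub+76*n,hub+36*n,hub+6*n+90*np.array([.847,0,.531]),[rx+100,-240,53]])*1.42)
```

```text
top [ 438.3 -241.1  204.4]
base rear [ 583.6 -160.7   53. ]
base rear [ 583.8 -322.2   53. ]
tray [588.8  18.2  28. ]
tray [336.6  70.3  28. ]
tray [358.4 175.2  28. ]
tray [606.8 112.5  28. ]
disc l,r [ 493.7 -151.1  142. ] [ 494.  -332.1  142. ]
485 [[408.1 315.9]
 [408.1 268.1]
 [408.5 111.7]
 [408.3  83.3]]
490 [[408.1 307.8]
 [408.1 260.5]
 [408.6 101.7]
 [408.3  76.6]]
495 [[408.1 299.7]
 [408.1 252.9]
 [408.6  91.7]
 [408.3  69.9]]
```

Call:
jog_arm --pt "-0.1 0.13 2 -0.18 -1" --pt "-0.1 0.13 4 -0.36 -1" --pt "-0.1 0.13 6 -0.54 -1" --pt "-0.1 0.13 9 -0.6 -1" --pt "-0.1 0.13 12 -0.6 -1" --pt "-0.1 0.13 14.5 -0.6 -1" --pt "-0.1 0.13 14.5 -0.6 0" --pt "-0.1 0.13 14.5 -0.6 1" --pt "-0.1 0.13 14.5 -0.6 1" --pt "-0.1 0.13 14.5 -0.6 1"

```text
time_s: 2.65
tool_pos: [449.3, -241.4, 340.6]
tcp_rot: [3.14, -0.001, 0.601]
contact_force: [-0.7, 0.3, -1.2]
grip_width: 0.706
finger_force: 65.0
```

Run:
```python
from h import *
from plant import get_obs
np.set_printoptions(precision=3,suppress=True)
o=get_obs();print({k:o[k] for k in("time_s","joints","tool_pos","tcp_rot","contact_force","ft_torque","grip_width","finger_force")})
snap("wrist","w2")
```

```text
{'time_s': 2.65, 'joints': array([-0.631,  0.037,  1.94 ,  0.   ,  1.162,  0.339]), 'tool_pos': array([ 449.325, -241.444,  340.644]), 'tcp_rot': array([ 3.14 , -0.001,  0.601]), 'contact_force': array([-0.708,  0.287, -1.201]), 'ft_torque': array([-0.002,  0.011,  0.02 ]), 'grip_width': 0.705716432575055, 'finger_force': 64.98552071512677}
```

View pics/w2.png

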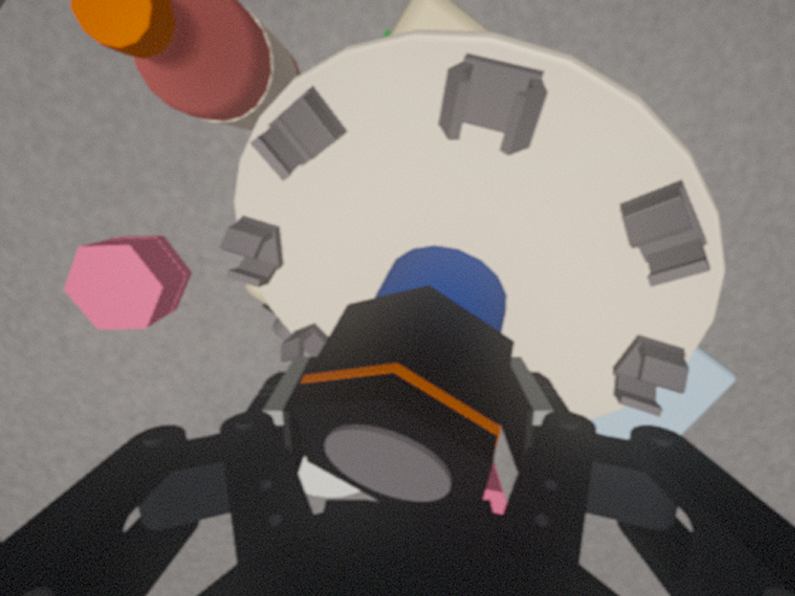

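Call:
jog_arm --pt "0 0 0 0.12 1" --pt "0 0 0 0.24 1" --pt "-0.03 -0.02 -0.05 0.36 1" --pt "-0.03 -0.02 -0.08 0.48 1" --pt "-0.04 -0.03 -0.08 0.6 1"

```text
time_s: 3.32
tool_pos: [448.5, -240.3, 341.4]
tcp_rot: [-3.138, 0.0, -0.001]
contact_force: [-2.0, 7.0, 6.3]
grip_width: 0.643
finger_force: 58.8
```

```bash
cat >> h.py <<'E'
def st():
    from plant import get_obs
    with np.printoptions(precision=3,suppress=True):
        o=get_obs();print({k:o[k] for k in("time_s","joints","tool_pos","tcp_rot","contact_force","ft_torque","grip_width","finger_force")})
E
python3 -c "
from h import *;st();snap('wrist','w3')"
```

```text
{'time_s': 3.325, 'joints': array([-0.63 ,  0.035,  1.941,  0.003,  1.168,  0.94 ]), 'tool_pos': array([ 448.533, -240.253,  341.4  ]), 'tcp_rot': array([-3.138,  0.   , -0.001]), 'contact_force': array([-2.042,  6.96 ,  6.264]), 'ft_torque': array([1.602, 0.071, 0.764]), 'grip_width': 0.6430142668489338, 'finger_force': 58.83805699856566}
```

View pics/w3.png

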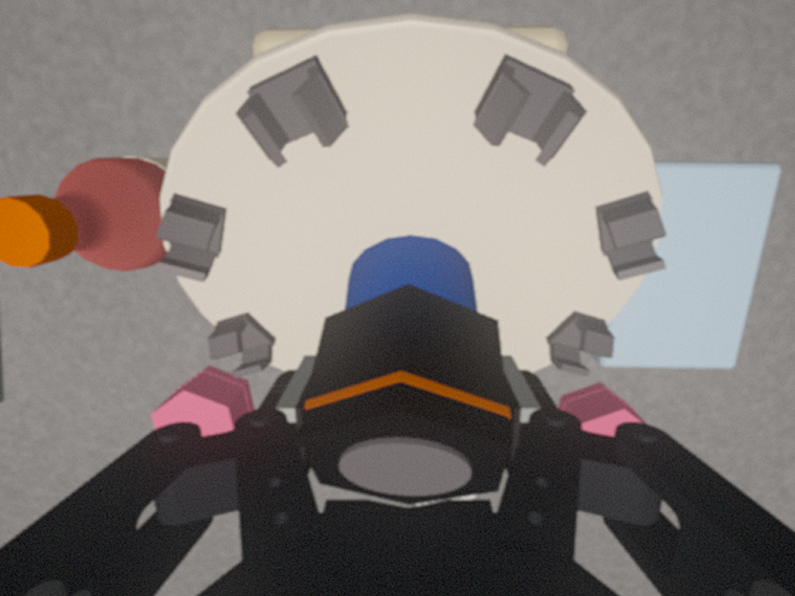

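Call:
jog_arm --pt "-0.01 0 -0.02 0.12 1" --pt "-0.02 0 -0.04 0.24 1" --pt "-0.03 0 -0.06 0.36 1" --pt "-0.04 0 -0.08 0.48 1" --pt "-0.05 0 -0.08 0.62 1" --pt "-0.05 0 -0.08 0.62 1" --pt "-0.05 0 -0.08 0.62 -1" --pt "-0.05 0 -0.08 0.62 -1" --pt "-0.05 0 -0.08 0.62 -1"

```text
time_s: 4.5
tool_pos: [448.0, -241.7, 341.4]
tcp_rot: [3.141, -0.001, -0.62]
contact_force: [0.2, 1.0, -0.3]
grip_width: 0.999
finger_force: 0.0
```

```bash
python3 -c "
from h import *;st();snap('wrist','w4')"
```

```text
{'time_s': 4.5, 'joints': array([-0.633,  0.035,  1.941, -0.   ,  1.165,  1.558]), 'tool_pos': array([ 448.01 , -241.694,  341.381]), 'tcp_rot': array([ 3.141, -0.001, -0.62 ]), 'contact_force': array([ 0.17 ,  1.024, -0.265]), 'ft_torque': array([-0.005, -0.029, -0.043]), 'grip_width': 0.9993746567083779, 'finger_force': 0.0}
```

View pics/w4.png

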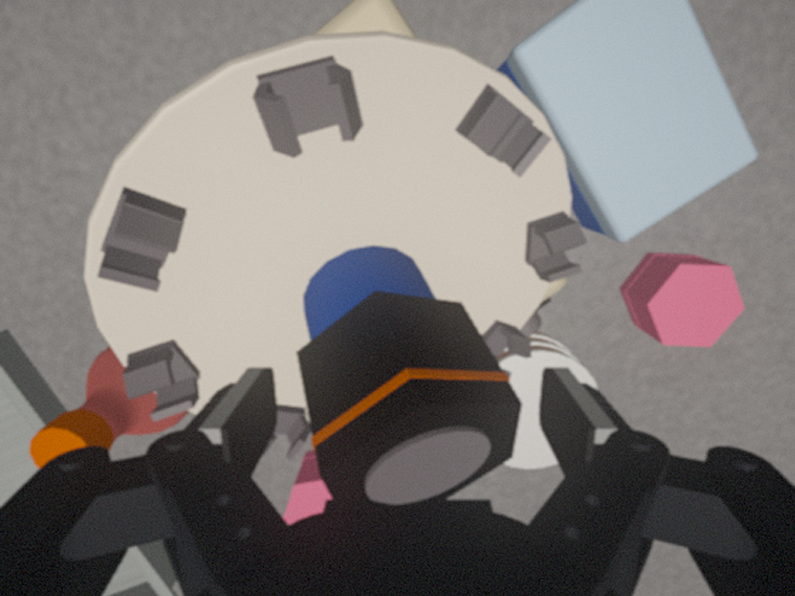

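The nut has turned about 60° and the view mirrors the starting one. I'll repeat the stroke.

Call:
jog_arm --pt "0 0 0 -0.18 -1" --pt "0 0 0 -0.36 -1" --pt "0 0 0 -0.54 -1" --pt "0 0 0 -0.72 -1" --pt "0 0 0 -0.9 -1" --pt "0 0 0 -1.08 -1" --pt "0 0 0 -1.22 -1" --pt "0 0 0 -1.22 1" --pt "0 0 0 -1.22 1" --pt "0 0 0 -1.22 1"

```text
time_s: 5.8
tool_pos: [448.0, -241.5, 342.3]
tcp_rot: [3.142, 0.001, 0.599]
contact_force: [-3.1, 0.9, 5.3]
grip_width: 0.713
finger_force: 62.2
```

Call:
jog_arm --pt "0 0 0 0 1" --pt "-0.01 -0.01 -0.02 0.12 1" --pt "-0.02 -0.02 -0.04 0.25 1" --pt "-0.03 -0.02 -0.06 0.38 1" --pt "-0.04 -0.03 -0.08 0.5 1" --pt "-0.05 -0.03 -0.1 0.63 1" --pt "-0.06 -0.04 -0.12 0.75 1" --pt "-0.07 -0.05 -0.14 0.88 1" --pt "-0.08 -0.06 -0.16 1.0 1" --pt "-0.09 -0.06 -0.17 1.13 1"

```text
time_s: 7.05
tool_pos: [448.5, -237.9, 343.3]
tcp_rot: [-3.128, 0.002, -0.529]
contact_force: [7.0, 4.3, -2.0]
grip_width: 0.635
finger_force: 82.0
```

Call:
jog_arm --pt "0 0 0 0.09 1" --pt "0 0 0 0.11 1" --pt "0 0 0 0.11 -1" --pt "0 0 0 0.11 -1" --pt "0 0 0 0.11 -1"

```text
time_s: 7.68
tool_pos: [446.7, -241.7, 342.8]
tcp_rot: [3.141, 0.0, -0.641]
contact_force: [0.1, -0.4, -0.8]
grip_width: 1.0
finger_force: 0.0
```

```bash
python3 -c "
from h import *;st();snap('wrist','w5',1.0)"
```

```text
{'time_s': 7.675, 'joints': array([-0.634,  0.031,  1.942, -0.001,  1.169,  1.578]), 'tool_pos': array([ 446.719, -241.698,  342.819]), 'tcp_rot': array([ 3.141,  0.   , -0.641]), 'contact_force': array([ 0.077, -0.426, -0.815]), 'ft_torque': array([ 0.011, -0.041, -0.085]), 'grip_width': 1.0002298522695439, 'finger_force': 0.0}
```

View pics/w5.png

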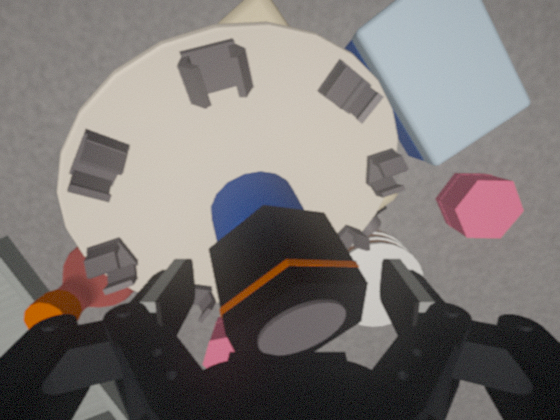

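Call:
jog_arm --pt "0 0 0 -0.18 -1" --pt "0 0 0 -0.36 -1" --pt "0 0 0 -0.54 -1" --pt "0 0 0 -0.72 -1" --pt "0 0 0 -0.9 -1" --pt "0 0 0 -1.08 -1" --pt "0 0 0 -1.24 -1" --pt "0 0 0 -1.24 1" --pt "0 0 0 -1.24 1" --pt "0 0 0 -1.24 1"

```text
time_s: 8.98
tool_pos: [446.9, -241.5, 344.1]
tcp_rot: [3.141, 0.001, 0.598]
contact_force: [-3.2, 1.5, 3.6]
grip_width: 0.715
finger_force: 62.8
```

Call:
jog_arm --pt "0 0 0 0 1" --pt "-0.01 -0.01 -0.02 0.12 1" --pt "-0.02 -0.02 -0.04 0.25 1" --pt "-0.03 -0.02 -0.06 0.38 1" --pt "-0.04 -0.03 -0.08 0.5 1" --pt "-0.05 -0.03 -0.1 0.63 1" --pt "-0.06 -0.04 -0.12 0.75 1" --pt "-0.07 -0.05 -0.14 0.88 1" --pt "-0.08 -0.06 -0.16 1.0 1" --pt "-0.09 -0.06 -0.17 1.1 1"

```text
time_s: 10.22
tool_pos: [446.9, -238.8, 347.3]
tcp_rot: [-3.132, 0.003, -0.502]
contact_force: [-1.5, 12.9, 15.4]
grip_width: 0.633
finger_force: 65.9
```

Call:
jog_arm --pt "0 0 0 0 1" --pt "0 0 0 0 -1" --pt "0 0 0 0 -1" --pt "0 0 0 0 -1"

```text
time_s: 10.72
tool_pos: [445.6, -241.4, 344.2]
tcp_rot: [3.141, 0.001, -0.5]
contact_force: [-0.1, -0.3, -0.4]
grip_width: 1.002
finger_force: 0.0
```

Call:
jog_arm --pt "0 0 0 -0.18 -1" --pt "0 0 0 -0.36 -1" --pt "0 0 0 -0.54 -1" --pt "0 0 0 -0.72 -1" --pt "0 0 0 -0.9 -1" --pt "0 0 0 -1.08 -1" --pt "0 0 0 -1.18 -1" --pt "0 0 0 -1.18 1" --pt "0 0 0 -1.18 1" --pt "0 0 0 -1.18 1"

```text
time_s: 11.98
tool_pos: [445.7, -241.5, 345.7]
tcp_rot: [-3.141, 0.001, 0.679]
contact_force: [-2.8, 0.5, 5.2]
grip_width: 0.732
finger_force: 63.9
```

Call:
jog_arm --pt "0 0 0 0 1" --pt "0 0 0 0.12 1" --pt "0 0 0 0.24 1" --pt "0 0 0 0.36 1" --pt "0 0 0 0.48 1" --pt "0 0 0 0.6 1" --pt "0 0 0 0.68 1" --pt "0 0 0 0.68 1"

```text
time_s: 12.98
tool_pos: [446.3, -240.4, 347.2]
tcp_rot: [-3.139, -0.001, -0.001]
contact_force: [-4.0, 6.6, 13.3]
grip_width: 0.656
finger_force: 57.6
```

```bash
python3 -c "
from h import *;st();snap('wrist','w6')"
```

```text
{'time_s': 12.975, 'joints': array([-0.633,  0.023,  1.941,  0.003,  1.179,  0.937]), 'tool_pos': array([ 446.261, -240.395,  347.154]), 'tcp_rot': array([-3.139, -0.001, -0.001]), 'contact_force': array([-3.978,  6.598, 13.32 ]), 'ft_torque': array([1.174, 0.343, 0.335]), 'grip_width': 0.6560079229173483, 'finger_force': 57.6414048706647}
```

View pics/w6.png

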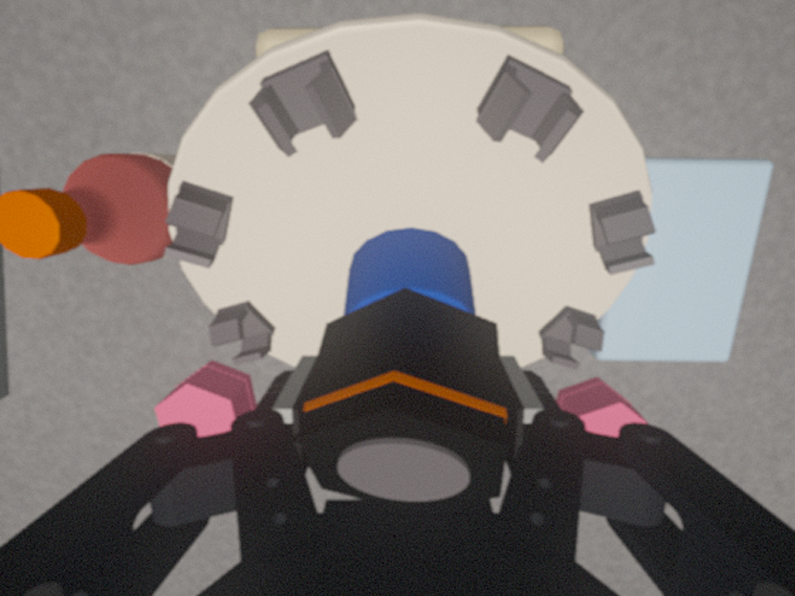

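Call:
jog_arm --pt "-0.27 0 -0.42 0 1" --pt "-0.53 0 -0.85 0 1" --pt "-1.06 0 -1.7 0 1" --pt "-1.6 0 -2.55 0 1" --pt "-2.1 0 -3.4 0 1" --pt "-2.7 0 -4.2 0 1" --pt "-3.2 0 -5.1 0 1" --pt "-3.7 0 -6 0 1" --pt "-4 0 -9 0 1" --pt "-4 0 -11 0 1"

```text
time_s: 14.28
tool_pos: [405.5, -241.5, 456.4]
tcp_rot: [3.14, -0.001, 0.0]
contact_force: [-0.3, 0.4, -0.8]
grip_width: 0.653
finger_force: 63.8
```

Run:
```python
from h import *;st();a=snap('wrist','w7');b=snap('side','s7');c=snap('scene','c7')
f=lambda i,h:cv2.resize(i,(int(i.shape[1]*h/i.shape[0]),h))
cv2.imwrite("pics/t7.png",np.hstack([f(a["img"],290),f(b["img"][140:350,150:440],290)]))
```

```text
{'time_s': 14.275, 'joints': array([-0.686, -0.16 ,  1.902, -0.   ,  1.398,  0.885]), 'tool_pos': array([ 405.538, -241.471,  456.45 ]), 'tcp_rot': array([ 3.14 , -0.001,  0.   ]), 'contact_force': array([-0.269,  0.421, -0.817]), 'ft_torque': array([-0.045,  0.028, -0.028]), 'grip_width': 0.6534147069425593, 'finger_force': 63.7615774440394}
```

View pics/t7.png

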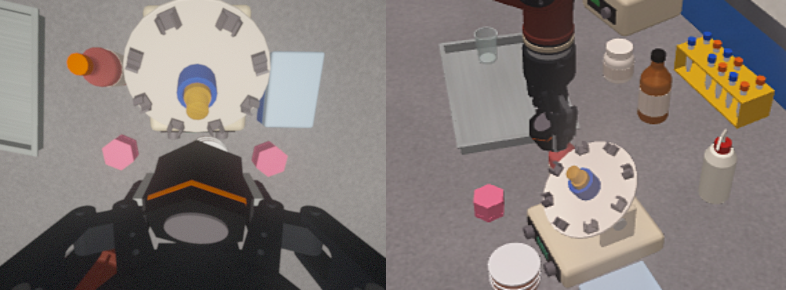

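The nut is off and held, and the disc is still on its shaft. Next I'll fit the tray pose from all the corner readings.

Run:
```python
from h import *
c=cam(pickle.load(open("pics/w1.pkl","rb")))
obs=[(scene,(312,199),-1,-1),(scene,(419,228),-1,1),(scene,(413,266),1,1),(scene,(290,237),1,-1),(side,(190,170),-1,1),(side,(264,163),1,1),(side,(288,233),1,-1),(side,(204,247),-1,-1),(c,(113/1.42,83/1.42),1,-1),(c,(107/1.42,350/1.42),-1,-1)]
def pt(p,x,y,z): s,k=np.sin(p[2]),np.cos(p[2]); return np.array([p[0]+k*x-s*y,p[1]+s*x+k*y,z])
def f(p): return np.concatenate([(proj(o[0],pt(p,o[2]*123,o[3]*183,28))[0]-o[1]) for o in obs])
r=least_squares(f,[501,225,-.2],loss="soft_l1",f_scale=2);print(np.round(r.x,3));print(r.fun.reshape(-1,2))
p=r.x
for n,a in dict(nut=(-74,-118),disc=(8,-6)).items():print(n,pt(p,*a,0))
b=[onz(scene,(398,241),4),onz(side,(224,185),4)];print("beaker",b)
# rim darkness check
img=cv2.imread("pics/scene0.png");
```

```text
[501.7 225.1  -0.2]
[[ -1.8  -4.7]
 [ -3.4 -10.2]
 [ -9.5   3.8]
 [ -3.3   3. ]
 [  0.5   2.3]
 [ -1.7  -0.2]
 [  0.2  -1.2]
 [ -0.2  -1.8]
 [ -1.2   4. ]
 [ -1.7  -4.4]]
nut [404.9 124.9   0. ]
disc [508.3 217.5   0. ]
beaker [array([513.7, 372.3,   4. ]), array([505.5, 345.9,   4. ])]
```

Call:
jog_arm --pt "0 -3 0 0 1" --pt "0.1 -8 0 0 1" --pt "0.2 -13 0 0 1" --pt "0.3 -18 0 0 1" --pt "0.3 -23 0 0 1" --pt "0.3 -28 0 0 1" --pt "0.3 -33 0 0 1" --pt "0.3 -36 0 0 1" --pt "0.3 -36.5 3 0 1" --pt "0.3 -36.5 8 0 1"

```text
time_s: 15.68
tool_pos: [408.9, 124.5, 374.7]
tcp_rot: [-3.141, -0.004, 0.003]
contact_force: [0.2, -0.4, -1.8]
grip_width: 0.656
finger_force: 63.8
```

Call:
jog_arm --pt "-0.2 0 4 0 1" --pt "-0.2 0 9 0 1" --pt "-0.2 0 13 0 1" --pt "-0.2 0 16 0 1" --pt "-0.2 0 17.5 0 1" --pt "-0.2 0 18 0 1" --pt "-0.2 0 18.2 0 1"

```text
time_s: 16.55
tool_pos: [407.1, 123.8, 193.2]
tcp_rot: [-3.141, -0.001, 0.001]
contact_force: [1.3, -0.6, -0.1]
grip_width: 0.654
finger_force: 63.8
```

Call:
jog_arm --pt "0 0 0.15 0 1" --pt "0 0 0.3 0 1" --pt "0 0 0.45 0 1" --pt "0 0 0.6 0 1"

```text
time_s: 17.05
tool_pos: [407.3, 123.8, 187.4]
tcp_rot: [-3.141, -0.002, 0.001]
contact_force: [-0.2, 0.5, 6.0]
grip_width: 0.658
finger_force: 64.8
```

Call:
jog_arm --pt "0 0 0.15 0 1" --pt "0 0 0.3 0 1" --pt "0 0 0.4 0 1"

```text
time_s: 17.42
tool_pos: [409.5, 124.4, 185.7]
tcp_rot: [-3.139, -0.007, -0.0]
contact_force: [1.0, -0.8, 14.5]
grip_width: 0.643
finger_force: 59.2
```

Call:
jog_arm --pt "0 0 0.15 0 1" --pt "0 0 0.3 0 1" --pt "0 0 0.4 0 1"

```text
time_s: 17.8
tool_pos: [410.9, 123.8, 183.6]
tcp_rot: [3.141, -0.008, 0.003]
contact_force: [-3.5, -6.2, 32.3]
grip_width: 0.628
finger_force: 58.5
```

Call:
jog_arm --pt "0 0 0.1 0 1" --pt "0 0 0.2 0 1" --pt "0 0 0.3 0 1"

```text
time_s: 18.18
tool_pos: [412.1, 123.6, 181.5]
tcp_rot: [3.14, -0.012, 0.003]
contact_force: [0.4, -6.6, 29.2]
grip_width: 0.626
finger_force: 59.1
```

Call:
jog_arm --pt "0 0 0.1 0 1" --pt "0 0 0.2 0 1" --pt "0 0 0.3 0 1"

```text
time_s: 18.55
tool_pos: [413.4, 123.5, 179.1]
tcp_rot: [3.14, -0.016, 0.004]
contact_force: [1.9, -6.6, 34.5]
grip_width: 0.626
finger_force: 59.7
```

Call:
jog_arm --pt "0 0 0.1 0 1" --pt "0 0 0.2 0 1" --pt "0 0 0.2 0 1"

```text
time_s: 18.92
tool_pos: [414.2, 123.5, 177.6]
tcp_rot: [3.14, -0.018, 0.004]
contact_force: [2.3, -6.5, 30.1]
grip_width: 0.624
finger_force: 60.0
```

```bash
python3 -c "
from h import *;st();snap('wrist','w8');snap('side','s8');snap('scene','c8')"
```

```text
{'time_s': 18.925, 'joints': array([ 0.128,  0.154,  2.194, -0.005,  0.776,  1.699]), 'tool_pos': array([414.185, 123.541, 177.6  ]), 'tcp_rot': array([ 3.14 , -0.018,  0.004]), 'contact_force': array([ 2.259, -6.487, 30.061]), 'ft_torque': array([-1.175,  0.209,  0.168]), 'grip_width': 0.6239903762551494, 'finger_force': 60.03028839826584}
```

Call:
jog_arm --pt "0 0 0.1 0 1" --pt "0 0 0.2 0 1" --pt "0 0 0.2 0 1"

```text
time_s: 19.45
tool_pos: [414.9, 123.5, 175.8]
tcp_rot: [3.14, -0.021, 0.004]
contact_force: [5.2, -6.6, 29.3]
grip_width: 0.625
finger_force: 60.1
```

```bash
cat >> h.py <<'E'
def orange(f,box):
    d=pickle.load(open(f"pics/{f}.pkl","rb"));x0,x1,y0,y1=box
    h=cv2.cvtColor(d["img"][y0:y1,x0:x1],cv2.COLOR_BGR2HSV);m=(h[...,0]>5)&(h[...,0]<20)&(h[...,1]>170)&(h[...,2]>90)
    v,u=np.nonzero(m);return d,np.c_[u+x0,v+y0]
E
python3 - <<'E'
from h import *;st();snap('wrist','w9')
for n in("w6","w7","w8","w9"):
    d,p=orange(n,(190,380,230,400)); p=p[np.argsort(p[:,0])]
    cols=np.unique(p[:,0]);print(n,len(p),[(int(u),round(float(p[p[:,0]==u,1].mean()),1)) for u in cols[::12]], (cols[0],cols[-1]))
    h=cv2.cvtColor(d["img"],cv2.COLOR_BGR2GRAY)[290:400,282:292]; print(h.mean(1).astype(int).tolist())
E
```

```text
{'time_s': 19.45, 'joints': array([ 0.128,  0.159,  2.193, -0.006,  0.769,  1.699]), 'tool_pos': array([414.887, 123.537, 175.845]), 'tcp_rot': array([ 3.14 , -0.021,  0.004]), 'contact_force': array([ 5.201, -6.621, 29.292]), 'ft_torque': array([-1.205, -0.121,  0.197]), 'grip_width': 0.6251662810240879, 'finger_force': 60.07208324968815}
w6 1111 [(213, 287.0), (225, 282.5), (237, 278.5), (249, 274.0), (261, 270.0), (273, 265.5), (285, 267.0), (297, 271.0), (309, 275.5), (321, 279.0), (333, 283.0), (345, 287.0), (357, 292.0)] (np.int64(213), np.int64(357))
[34, 33, 37, 38, 38, 39, 40, 37, 35, 39, 39, 37, 38, 36, 39, 37, 39, 40, 56, 77, 84, 88, 94, 107, 114, 115, 114, 114, 115, 114, 114, 115, 115, 114, 114, 115, 114, 114, 114, 114, 113, 115, 113, 114, 114, 114, 113, 115, 114, 114, 114, 113, 113, 115, 114, 114, 113, 114, 113, 114, 113, 113, 98, 64, 38, 35, 36, 36, 35, 33, 34, 36, 30, 32, 31, 32, 36, 36, 30, 33, 32, 31, 32, 33, 33, 28, 32, 30, 33, 30, 30, 31, 27, 30, 29, 27, 31, 30, 28, 30, 27, 28, 28, 28, 28, 29, 25, 26, 28, 26]
w7 1159 [(214, 286.5), (226, 281.5), (238, 278.0), (250,
[... 1386 characters left out ...]
 268.5), (237, 262.5), (249, 256.0), (261, 250.0), (273, 244.0), (285, 238.0), (297, 242.5), (309, 248.5), (321, 254.0), (333, 260.5), (345, 266.0), (357, 271.5)] (np.int64(213), np.int64(361))
[118, 116, 116, 117, 116, 117, 118, 116, 117, 117, 117, 118, 116, 117, 117, 117, 117, 118, 117, 117, 117, 118, 117, 117, 117, 117, 118, 118, 118, 116, 117, 116, 116, 117, 116, 116, 115, 116, 117, 116, 118, 116, 115, 116, 115, 115, 115, 115, 116, 115, 117, 115, 116, 115, 116, 115, 115, 115, 114, 115, 114, 114, 115, 114, 115, 112, 98, 66, 41, 36, 36, 35, 34, 34, 36, 34, 33, 35, 34, 36, 33, 35, 32, 33, 31, 33, 30, 32, 30, 31, 30, 32, 32, 34, 31, 29, 28, 27, 30, 28, 28, 28, 29, 27, 27, 26, 25, 28, 29, 27]
```

```bash
cat > tilt.py <<'E'
from h import *
def meas(f):
    d,p=orange(f,(190,380,230,400)); row=lambda u:p[abs(p[:,0]-u)<=1,1].mean()
    g=cv2.cvtColor(d["img"],cv2.COLOR_BGR2GRAY)[:,284:291].mean(1); pk=row(285)
    idx=np.nonzero(g[int(pk)+4:400]>76)[0]+int(pk)+4
    return cam(d),np.array([row(285),row(220),row(350),idx[0],idx[-1]])
def pred(c,a,x,z,ho,rc):
    # nut axis tilted a toward -x (tool yaw~0), centre at cam-relative world (x,*,z)
    n=np.array([-np.sin(a),0,np.cos(a)]);u=np.array([np.cos(a),0,np.sin(a)]);y=np.array([0,1.,0]);C=np.array([x,Y0,z])
    ap=C+ho*n+31.2*u; e1=C+ho*n+15.6*u+27*y; e2=C+ho*n+15.6*u-27*y
    P=proj(c,[ap,e1,e2]); t=C+20*n
    line=lambda A,B,uu:A[1]+(B[1]-A[1])*(uu-A[0])/(B[0]-A[0])
    L,R=(P[1],P[2]) if P[1][0]<P[2][0] else (P[2],P[1])
    q=proj(c,[t+rc*u,t-rc*u])
    return np.array([line(P[0],L,285) if P[0][0]>285 else line(P[0],R,285),line(P[0],L,220),line(P[0],R,350),q[0,1],q[1,1]])
def fit(f,ho,rc,tcp,a0=.2):
    global Y0
    c,m=meas(f);Y0=tcp[1]
    r=least_squares(lambda p:(pred(c,p[0],p[1],p[2],ho,rc)-m),[a0,tcp[0],tcp[2]-154]);return r
def calib():
    global Y0
    c,m=meas("w7");Y0=-241.5
    r=least_squares(lambda p:(pred(c,.56,p[0],p[1],p[2],p[3])-m),[405.5,302,10,18]);return r.x,r.fun
E
python3 - <<'E'
from tilt import *
k,f=calib();print(k,f)
for n,t in(("w8",(414.2,123.5,177.6)),("w9",(414.9,123.5,175.8))):
    r=fit(n,k[2],k[3],t);print(n,np.round(r.x,3),r.fun,meas(n)[1])
E
```

```text
[-120573.4 -167106.7  -38468.6   60316.8] [ 0.4  2.5 -2.9 -0.  -0. ]
w8 [      0.7  -85535.4 -112406.7] [10.3 -6.2 -4.  -0.9  0.8] [241.8 274.  271.7 291.  356. ]
w9 [      0.7  -81738.8 -108436.1] [10.8 -6.7 -4.  -0.9  0.8] [237.9 271.4 268.5 287.  356. ]
```

```bash
cat >> tilt.py <<'E'
def calib():
    global Y0
    c,m=meas("w7");Y0=-241.5
    r=least_squares(lambda p:np.r_[(pred(c,.56,p[0],p[1],p[2],p[3])-m)[:4],(p[0]-404.7)/2,(p[1]-302.3)/2],[405.5,302,10,18]);return r.x,r.fun
def fit(f,ho,rc,tcp,a0=.2):
    global Y0
    c,m=meas(f);Y0=tcp[1]
    return least_squares(lambda p:np.r_[(pred(c,p[0],p[1],p[2],ho,rc)-m)[:4],(p[1]-tcp[0])/4,(p[2]-tcp[2]+154)/4],[a0,tcp[0],tcp[2]-154])
E
python3 - <<'E'
from tilt import *
k,f=calib();print(k,f)
for n,t in(("w8",(414.2,123.5,177.6)),("w9",(414.9,123.5,175.8))):
    r=fit(n,k[2],k[3],t);print(n,np.round(r.x[0],3),r.x,r.fun)
E
```

```text
[404.7 302.3   9.7  46.2] [ 0.6  2.6 -3.2 -0.  -0.  -0. ]
w8 0.857 [  0.9 440.7  48.6] [15.2 -6.1 -4.4 -4.1  6.6  6.2]
w9 0.862 [  0.9 442.7  46.9] [15.7 -6.6 -4.4 -4.2  6.9  6.3]
```

Run:
```python
import tilt
from tilt import *
tilt.Y0=-241.5
c,m=meas("w7");print(m,c[0],c[1])
print(pred(c,.56,404.7,302.3,10,18),pred(c,.56,404.7,302.3,14,18))
n=np.array([-.531,0,.847]);print(proj(c,[np.array([404.7,-241.5,302.3])+20*n]))
```

```text
[266.5 284.3 288.7 270.  352. ] (313.3524093642526, 313.3524093642526, 286.89484641318757, 207.44300603301775) [[  -0.    -1.    -0.3  475.5]
 [  -1.     0.    -0.  -241.3]
 [   0.     0.3   -1.   425.6]]
[267.8 287.6 286.2 311.2 345.6] [278.1 297.  295.6 311.2 345.6]
[[287.1 330.2]]
```

```bash
sed -i 's/int(pk)+4/int(pk)+15/g; s/>76/>95/' tilt.py
cat >> tilt.py <<'E'
if __name__=="__main__":
    import sys
    k,f=calib();print(k,f)
    from plant import get_obs
    for a in sys.argv[1:]:
        n,x,y,z=a.split(",");r=fit(n,k[2],k[3],(float(x),float(y),float(z)));print(n,"tilt %.3f"%r.x[0],r.x,r.fun,meas(n)[1])
E
python3 tilt.py w8,414.2,123.5,177.6 w9,414.9,123.5,175.8
```

```text
[404.7 302.3   9.7  17.4] [ 0.6  2.6 -3.2  0.  -0.  -0. ]
w8 tilt 0.219 [  0.2 415.8  27.4] [ 0.7 -0.3  0.2 -0.6  0.4  1. ] [241.8 274.  271.7 292.  356. ]
w9 tilt 0.185 [  0.2 417.4  25.9] [ 0.8 -0.6  0.4 -0.6  0.6  1. ] [237.9 271.4 268.5 288.  356. ]
```

Call:
jog_arm --pt "0.2 0 0.1 0 1" --pt "0.4 0 0.2 0 1" --pt "0.6 0 0.3 0 1" --pt "0.6 0 0.3 0 1"

```text
time_s: 20.0
tool_pos: [418.4, 123.8, 173.6]
tcp_rot: [3.14, -0.008, 0.003]
contact_force: [-11.7, -7.6, 55.6]
grip_width: 0.628
finger_force: 77.6
```

```bash
python3 -c "
from h import *;st();snap('wrist','w10')"; python3 tilt.py w10,421,123.5,173.5|tail -1
```

```text
{'time_s': 20.0, 'joints': array([ 0.127,  0.173,  2.182, -0.004,  0.779,  1.697]), 'tool_pos': array([418.368, 123.759, 173.631]), 'tcp_rot': array([ 3.14 , -0.008,  0.003]), 'contact_force': array([-11.749,  -7.576,  55.643]), 'ft_torque': array([-0.954,  2.335,  0.121]), 'grip_width': 0.6283668276296239, 'finger_force': 77.61913744267076}
w10 tilt 0.105 [  0.1 418.7  22.9] [ 0.8 -0.3 -0.3 -0.4 -0.6  0.8] [233.7 268.3 265.8 282.  356. ]
```

Call:
jog_arm --pt "0 0 -0.2 0 1" --pt "0 0 -0.4 0 1" --pt "0 0 -0.4 0 1"

```text
time_s: 20.42
tool_pos: [417.4, 123.6, 173.9]
tcp_rot: [3.141, -0.013, 0.002]
contact_force: [3.1, -4.0, 15.7]
grip_width: 0.625
finger_force: 62.5
```

Call:
jog_arm --pt "0 0 0 0 -0.35" --pt "0 0 0 0 -0.45" --pt "0 0 0 0 -0.55" --pt "0 0 0 0 -0.55"

```text
time_s: 20.92
tool_pos: [413.9, 123.8, 170.8]
tcp_rot: [-3.141, -0.003, 0.001]
contact_force: [1.1, -0.1, 7.1]
grip_width: 0.772
finger_force: 3.4
```

```bash
python3 -c "
from h import *;st();snap('wrist','w11')"; python3 tilt.py w11,418,123.5,176|tail -1
```

```text
{'time_s': 20.925, 'joints': array([ 0.128,  0.173,  2.191, -0.   ,  0.775,  1.698]), 'tool_pos': array([413.861, 123.828, 170.774]), 'tcp_rot': array([-3.141, -0.003,  0.001]), 'contact_force': array([ 1.051, -0.131,  7.053]), 'ft_torque': array([-0.109, -0.131,  0.028]), 'grip_width': 0.7717452260871508, 'finger_force': 3.425826449529268}
[404.7 302.3   9.7  17.4] [ 0.6  2.6 -3.2  0.  -0.  -0. ]tilt.py:3: RuntimeWarning: Mean of empty slice.
  d,p=orange(f,(190,380,230,400)); row=lambda u:p[abs(p[:,0]-u)<=1,1].mean()
  ret = ret.dtype.type(ret / rcount)
Traceback (most recent call last):
  File "tilt.py", line 37, in <module>
    n,x,y,z=a.split(",");r=fit(n,k[2],k[3],(float(x),float(y),float(z)));print(n,"tilt %.3f"%r.x[0],r.x,r.fun,meas(n)[1])
                           ~~~^^^^^^^^^^^^^^^^^^^^^^^^^^^^^^^^^^^^^^^^^^
  File "tilt.py", line 30, in fit
    c,m=meas(f);Y0=tcp[1]
        ~~~~^^^
  File "tilt.py", line 5, in meas
    idx=np.nonzero(g[int(pk)+15:400]>95)[0]+int(pk)+15
                     ~~~^^^^
ValueError: cannot convert float NaN to integer
```

Call:
jog_arm --pt "0 0 -0.5 0 -0.55" --pt "0 0 -1.0 0 -0.55" --pt "0 0 -1.2 0 -0.55"

```text
time_s: 21.35
tool_pos: [412.2, 123.7, 181.7]
tcp_rot: [3.142, 0.001, 0.001]
contact_force: [0.1, 0.1, 0.6]
grip_width: 0.772
finger_force: 0.0
```

```bash
sed -i 's/230,400)); row/200,400)); row/' tilt.py; python3 -c "
from h import *;st();snap('wrist','w11');d,p=orange('w11',(150,420,150,415));print(p.min(0),p.max(0),[(u,p[p[:,0]==u,1].mean()) for u in range(200,380,15) if (p[:,0]==u).any()])"; python3 tilt.py w11,418,123.5,174|tail -1
```

```text
{'time_s': 21.35, 'joints': array([0.128, 0.145, 2.193, 0.   , 0.804, 1.698]), 'tool_pos': array([412.196, 123.675, 181.696]), 'tcp_rot': array([3.142, 0.001, 0.001]), 'contact_force': array([0.136, 0.099, 0.57 ]), 'ft_torque': array([0.006, 0.039, 0.019]), 'grip_width': 0.7723600083690932, 'finger_force': 0.0}
[222 195] [355 233] [(230, np.float64(228.5)), (245, np.float64(219.0)), (260, np.float64(210.0)), (290, np.float64(197.5)), (305, np.float64(205.5)), (320, np.float64(213.5)), (335, np.float64(221.0)), (350, np.float64(228.5))]
[404.7 302.3   9.7  17.4] [ 0.6  2.6 -3.2  0.  -0.  -0. ]tilt.py:3: RuntimeWarning: Mean of empty slice.
  d,p=orange(f,(190,380,200,400)); row=lambda u:p[abs(p[:,0]-u)<=1,1].mean()
  ret = ret.dtype.type(ret / rcount)
Traceback (most recent call last):
  File "tilt.py", line 37, in <module>
    n,x,y,z=a.split(",");r=fit(n,k[2],k[3],(float(x),float(y),float(z)));print(n,"tilt %.3f"%r.x[0],r.x,r.fun,meas(n)[1])
                           ~~~^^^^^^^^^^^^^^^^^^^^^^^^^^^^^^^^^^^^^^^^^^
  File "tilt.py", line 30, in fit
    c,m=meas(f);Y0=tcp[1]
        ~~~~^^^
  File "tilt.py", line 5, in meas
    idx=np.nonzero(g[int(pk)+15:400]>95)[0]+int(pk)+15
                     ~~~^^^^
ValueError: cannot convert float NaN to integer
```

Run:
```python
from h import *
d,p=orange('w11',(150,420,150,415));c=cam(d);
L=p[p[:,0]<280];R=p[p[:,0]>292]
fl=np.polyfit(L[:,0],L[:,1],1);fr=np.polyfit(R[:,0],R[:,1],1);u=(fr[1]-fl[1])/(fl[0]-fr[0]);A=(u,np.polyval(fl,u));print(A)
a=onz(c,A,33.7);l=onz(c,(222,np.polyval(fl,222)),33.7);r=onz(c,(355,np.polyval(fr,355)),33.7)
print(a,l,r,np.degrees([np.arctan2(*(l-a)[[1,0]]),np.arctan2(*(r-a)[[1,0]])]),np.linalg.norm(l-a),np.linalg.norm(r-a))
```

```text
(np.float64(285.2794770646982), np.float64(194.96870755316456))
[453.2 124.5  33.7] [437.5 149.7  33.7] [438.3  96.8  33.7] [ 122.  -118.3] 29.72374687514737 31.463766352444097
```

Run:
```python
from h import *
print(onz(side,(223,180),4),onz(scene,(398,240),4),onz(scene,(400,224),79),onz(side,(222.5,165),79))
t=np.array([501.7,225.1]);s,k=np.sin(-.204),np.cos(-.204);R=np.array([[k,-s],[s,k]])
print("disc",t+R@[18,-6],"beaker tray",[R.T@(onz(side,(223,180),4)[:2]-t)], "nut",R.T@(np.array([422,124.5])-t))
```

```text
[512.4 373.8   4. ] [509.  372.5   4. ] [515.7 366.7  79. ] [508.5 353.2  79. ]
disc [518.1 215.6] beaker tray [array([-19.6, 147.8])] nut [ -57.7 -114.7]
```

Call:
jog_arm --pt "0 0 -3 0 -0.55" --pt "0 0 -8 0 -0.55" --pt "0 0 -14 0 -0.55" --pt "0 0 -20 0 -0.6" --pt "0 5 -24 0 -0.8" --pt "0.5 11 -25 0 -1" --pt "1 17 -25 0 -1" --pt "1.5 23 -25 0 -1" --pt "2 29 -25 0 -1" --pt "2.5 33 -25 0 -1"

```text
time_s: 22.65
tool_pos: [437.3, -208.7, 431.4]
tcp_rot: [-3.142, 0.0, -0.001]
contact_force: [0.2, 1.1, 0.2]
grip_width: 1.001
finger_force: 0.0
```

Call:
jog_arm --pt "1.4 1.6 0 0 -1" --pt "2.77 3.26 0 0 -1" --pt "2.77 3.26 3 0 -1" --pt "2.77 3.26 6 0 -1" --pt "2.77 3.26 8 0 -1" --pt "2.77 3.26 8 0 -1"

```text
time_s: 23.4
tool_pos: [464.6, -238.2, 349.1]
tcp_rot: [-3.138, 0.005, 0.001]
contact_force: [-1.1, 0.3, 0.4]
grip_width: 1.004
finger_force: 0.0
```

Run:
```python
from h import *;st();d=snap('wrist','w12')
h=cv2.cvtColor(d["img"],cv2.COLOR_BGR2HSV)
m=((h[...,0]>105)&(h[...,0]<130)&(h[...,1]>120));m[:,420:]=0;v,u=np.nonzero(m);print("blue",u.min(),u.max(),v.min(),v.max())
for r in range(v.min(),v.max(),8):
    q=u[v==r]; print(r,q.min() if len(q) else 0,q.max() if len(q) else 0,end=" | ")
hub=np.array([478.7,-241.3,140]);n=np.array([-.531,0,.847]);w=np.array([0,24,0]);U=np.array([.847,0,.531])*24
print(proj(cam(d),[hub+36*n+w,hub+36*n-w,hub+6*n+U,hub+36*n+U,hub+36*n]))
```

```text
{'time_s': 23.4, 'joints': array([-0.608,  0.055,  1.904,  0.   ,  1.188,  0.962]), 'tool_pos': array([ 464.556, -238.18 ,  349.132]), 'tcp_rot': array([-3.138,  0.005,  0.001]), 'contact_force': array([-1.147,  0.315,  0.378]), 'ft_torque': array([0.002, 0.037, 0.015]), 'grip_width': 1.0044955859483413, 'finger_force': 0.0}
blue 0 418 194 419
194 293 293 | 202 264 311 | 210 267 322 | 218 254 324 | 226 253 324 | 234 255 324 | 242 253 329 | 250 250 332 | 258 249 336 | 266 251 334 | 274 256 329 | 282 0 0 | 290 0 0 | 298 0 0 | 306 0 0 | 314 0 0 | 322 0 0 | 330 31 39 | 338 0 0 | 346 21 21 | 354 21 47 | 362 28 51 | 370 15 44 | 378 11 152 | 386 0 394 | 394 7 363 | 402 35 403 | 410 2 407 | 418 7 354 | [[248.1 265.6]
 [340.7 265.7]
 [294.4 191.9]
 [295.3 238.4]
 [294.4 265.7]]
```

Call:
jog_arm --pt "0 0.23 1.5 0 -1" --pt "0 0.23 3 0 -1" --pt "0 0.23 3 0 -0.5" --pt "0 0.23 3 0 0" --pt "0 0.23 3 0 1" --pt "0 0.23 3 0 1" --pt "0 0.23 3 0 1" --pt "0 0.23 3 0 1"

```text
time_s: 24.45
tool_pos: [465.7, -241.2, 322.5]
tcp_rot: [3.141, -0.0, 0.001]
contact_force: [-2.6, 0.5, 6.2]
grip_width: 0.539
finger_force: 61.9
```

Call:
jog_arm --pt "-0.3 0 -0.7 0 1" --pt "-0.8 0 -1.5 0 1" --pt "-1.35 0 -2.3 0 1" --pt "-1.85 0 -3.1 0 1" --pt "-2.4 0 -3.9 0 1" --pt "-2.9 0 -4.7 0 1" --pt "-3.4 0 -5.5 0 1" --pt "-3.9 0 -6.3 0 1" --pt "-4.4 0 -7.1 0 1" --pt "-4.6 0 -7.5 0 1"

```text
time_s: 25.7
tool_pos: [419.3, -241.3, 397.4]
tcp_rot: [3.141, -0.001, 0.001]
contact_force: [-0.1, -0.3, -2.2]
grip_width: 0.544
finger_force: 61.9
```

Run:
```python
from h import *;st();d=snap('wrist','w13');snap('side','s13');snap('scene','c13')
```

```text
{'time_s': 25.7, 'joints': array([-0.667, -0.084,  1.946, -0.   ,  1.279,  0.903]), 'tool_pos': array([ 419.339, -241.31 ,  397.447]), 'tcp_rot': array([ 3.141, -0.001,  0.001]), 'contact_force': array([-0.078, -0.332, -2.205]), 'ft_torque': array([-0.023,  0.036,  0.017]), 'grip_width': 0.5443449003889707, 'finger_force': 61.89908545464277}
```

Call:
jog_arm --pt "0 0 -2 0 1" --pt "0 -2 -4 0 1" --pt "0.5 -6 -5 0 1" --pt "1.5 -12 -5 0 1" --pt "3 -18 -5 0 1" --pt "4.5 -24 -5 0 1" --pt "6 -30 -5 0 1" --pt "7.5 -36 -5 0 1" --pt "9 -41.5 -5 0 1" --pt "10 -45 -5 0 1"

```text
time_s: 27.1
tool_pos: [519.3, 211.7, 446.0]
tcp_rot: [-3.141, 0.001, 0.003]
contact_force: [-0.4, -1.0, -2.0]
grip_width: 0.543
finger_force: 62.2
```

Call:
jog_arm --pt "0 -1.25 0 0 1" --pt "0 -1.25 1 0 1" --pt "0 -1.25 4 0 1" --pt "0 -1.25 8 0 1" --pt "0 -1.25 12 0 1" --pt "0 -1.25 14 0 1" --pt "0 -1.25 15 0 1" --pt "0 -1.25 15 0 1"

```text
time_s: 28.1
tool_pos: [518.9, 220.4, 296.0]
tcp_rot: [3.141, 0.002, -0.0]
contact_force: [-0.2, -0.2, -1.7]
grip_width: 0.544
finger_force: 62.3
```

Run:
```python
from h import *;st();d=snap('wrist','w14');s=snap('side','s14')
for f,q in(("w14",d),("s14",s)):
    h=cv2.cvtColor(q["img"],cv2.COLOR_BGR2HSV);m=((h[...,2]>165)&(h[...,1]<50)).astype(np.uint8)
    n,l,st_,ce=cv2.connectedComponentsWithStats(m);o=np.argsort(-st_[1:,4])[:4]+1;print(f,st_[o].tolist(),ce[o])
```

```text
{'time_s': 28.1, 'joints': array([ 0.277,  0.207,  1.844, -0.   ,  1.092,  1.848]), 'tool_pos': array([518.937, 220.386, 296.033]), 'tcp_rot': array([ 3.141,  0.002, -0.   ]), 'contact_force': array([-0.157, -0.15 , -1.72 ]), 'ft_torque': array([0.005, 0.063, 0.019]), 'grip_width': 0.5436782191975055, 'finger_force': 62.269583344459534}
w14 [[93, 57, 389, 234, 48330], [81, 276, 14, 7, 21], [35, 267, 9, 8, 14], [97, 265, 7, 8, 13]] [[286.2 169.1]
 [ 88.1 279.1]
 [ 38.8 270.1]
 [ 99.8 269.2]]
s14 [[397, 0, 67, 50, 1734], [290, 329, 63, 46, 1624], [219, 152, 51, 49, 1019], [224, 316, 38, 39, 977]] [[432.5  19.9]
 [320.7 351.3]
 [245.1 179.2]
 [241.9 331.6]]
```

```bash
cat > dt.py <<'E'
from h import *
def dfit(f,tcp,a0=.5,rm=225):
    d=pickle.load(open(f"pics/{f}.pkl","rb"));c=cam(d)
    h=cv2.cvtColor(d["img"],cv2.COLOR_BGR2HSV);m=((h[...,2]>150)&(h[...,1]<60)).astype(np.uint8)
    n,l,s,_=cv2.connectedComponentsWithStats(m);k=1+np.argmax(s[1:,4]);m=(l==k).astype(np.uint8)
    ct=max(cv2.findContours(m,cv2.RETR_EXTERNAL,cv2.CHAIN_APPROX_NONE)[0],key=len)[:,0]
    hull=cv2.convexHull(ct)[:,0].astype(float);hull=hull[(hull[:,1]<rm)&(hull[:,1]>3)]
    t=np.linspace(0,2*np.pi,721)
    def res(p):
        a,x,y,z=p;nn=np.array([-np.sin(a),0,np.cos(a)]);U=np.array([np.cos(a),0,np.sin(a)])
        C=np.array([x,y,z]);P=proj(c,C+90*np.cos(t)[:,None]*U+90*np.sin(t)[:,None]*np.array([0,1,0]))
        dd=np.linalg.norm(hull[:,None]-P[None],axis=2).min(1)
        return np.r_[dd,(x-tcp[0]-18*np.sin(a))/6,(z-tcp[2]+152+18*np.cos(a))/6]
    r=least_squares(res,[a0,tcp[0]+18*np.sin(a0),tcp[1],tcp[2]-152-18*np.cos(a0)],loss="soft_l1")
    return r,len(hull)
if __name__=="__main__":
    import sys
    for a in sys.argv[1:]:
        n,x,y,z=a.split(",")
        for a0 in(.1,.5):
            r,k=dfit(n,(float(x),float(y),float(z)),a0);print(n,"tilt %.3f"%r.x[0],r.x[1:],"cost %.1f n %d"%(r.cost,k))
E
python3 dt.py w13,419.3,-241.3,397.4 w14,518.9,220.4,296
```

```text
w13 tilt 0.352 [ 438.4 -249.4  234. ] cost 177.2 n 20
w13 tilt 0.615 [ 450.2 -247.4  218.3] cost 104.1 n 20
w14 tilt 0.494 [528.1 225.2 128.9] cost 206.7 n 19
w14 tilt 0.541 [529.3 223.5 129. ] cost 211.2 n 19
```

Call:
jog_arm --pt "0 0 2 0 1" --pt "0 0 4 0 1" --pt "0 0 5.5 0 1" --pt "0 0 6.3 0 1" --pt "0 0 6.6 0 1" --pt "0 0 6.8 0 1" --pt "0 0 7 0 1"

```text
time_s: 29.08
tool_pos: [521.2, 221.5, 229.5]
tcp_rot: [-3.142, -0.006, 0.002]
contact_force: [3.6, -2.3, 7.0]
grip_width: 0.54
finger_force: 62.9
```

Call:
jog_arm --pt "0 0 0.2 0 1" --pt "0 0 0.4 0 1" --pt "0 0 0.6 0 1" --pt "0 0 0.8 0 1" --pt "0 0 1 0 1"

```text
time_s: 29.7
tool_pos: [524.8, 222.1, 222.9]
tcp_rot: [-3.138, -0.018, 0.001]
contact_force: [7.2, -0.4, 11.6]
grip_width: 0.547
finger_force: 63.5
```

Call:
jog_arm --pt "0 0 0.2 0 1" --pt "0 0 0.4 0 1" --pt "0 0 0.6 0 1" --pt "0 0 0.8 0 1" --pt "0 0 1 0 1"

```text
time_s: 30.32
tool_pos: [525.6, 222.6, 213.5]
tcp_rot: [-3.136, -0.02, 0.0]
contact_force: [7.6, -0.3, 9.8]
grip_width: 0.545
finger_force: 64.1
```

Call:
jog_arm --pt "-0.1 0 0.3 0 1" --pt "-0.2 0 0.6 0 1" --pt "-0.3 0 0.9 0 1" --pt "-0.4 0 1.2 0 1" --pt "-0.5 0 1.5 0 1"

```text
time_s: 30.95
tool_pos: [518.6, 222.4, 196.2]
tcp_rot: [-3.138, -0.014, 0.0]
contact_force: [6.2, -0.3, 7.0]
grip_width: 0.547
finger_force: 64.8
```

Call:
jog_arm --pt "0 0 0.2 0 1" --pt "0 0 0.4 0 1" --pt "0 0 0.6 0 1" --pt "0 0 0.8 0 1"

```text
time_s: 31.45
tool_pos: [518.5, 222.5, 189.7]
tcp_rot: [-3.139, -0.011, 0.0]
contact_force: [-2.1, -2.2, 26.4]
grip_width: 0.545
finger_force: 67.1
```

Call:
jog_arm --pt "0 0 0.2 0 1" --pt "0 0 0.4 0 1" --pt "0 0 0.6 0 1"

```text
time_s: 31.82
tool_pos: [519.2, 222.7, 189.4]
tcp_rot: [-3.14, -0.007, 0.001]
contact_force: [-16.5, -7.3, 60.5]
grip_width: 0.545
finger_force: 70.3
```

```bash
python3 - <<'E'
from h import *;st();d=snap('wrist','w15')
E
python3 dt.py w15,523,222,187
```

```text
{'time_s': 31.825, 'joints': array([ 0.281,  0.369,  1.88 , -0.001,  0.885,  1.852]), 'tool_pos': array([519.235, 222.744, 189.415]), 'tcp_rot': array([-3.14 , -0.007,  0.001]), 'contact_force': array([-16.522,  -7.299,  60.508]), 'ft_torque': array([-1.361,  3.262, -0.257]), 'grip_width': 0.544551326485646, 'finger_force': 70.27348101139069}
w15 tilt -8.813 [524.  221.9  16.8] cost 408.0 n 33
w15 tilt 9.023 [527.9 223.   14.5] cost 11.9 n 33
```

Call:
jog_arm --pt "0 0 -0.4 0 1" --pt "0 0 -0.8 0 1" --pt "0 0 -0.8 0 1"

```text
time_s: 32.25
tool_pos: [517.6, 222.4, 189.7]
tcp_rot: [-3.138, -0.011, 0.001]
contact_force: [3.3, 0.0, 11.7]
grip_width: 0.546
finger_force: 65.8
```

Call:
jog_arm --pt "0 0 -0.1 0 0" --pt "0 0 -0.1 0 -0.2" --pt "0 0 -0.1 0 -0.4" --pt "0 0 -0.1 0 -0.55" --pt "0 0 -0.1 0 -0.55"

```text
time_s: 32.88
tool_pos: [513.7, 221.3, 186.0]
tcp_rot: [3.141, 0.002, 0.001]
contact_force: [-0.5, -0.6, 0.6]
grip_width: 0.773
finger_force: 0.0
```

Call:
jog_arm --pt "0 0 -1 0 -0.55" --pt "0 0 -2 0 -0.55" --pt "0 0 -4 0 -0.55" --pt "0 0 -8 0 -0.55" --pt "0 0 -13 0 -0.55" --pt "0 0 -19 0 -0.55" --pt "0 0 -25 0 -0.55" --pt "0 0 -25 0 -0.55" --pt "0 0 -25 0 -0.55"

```text
time_s: 34.0
tool_pos: [513.8, 221.3, 438.0]
tcp_rot: [-3.141, -0.002, 0.001]
contact_force: [0.3, 0.5, -1.5]
grip_width: 0.773
finger_force: 0.0
```

```bash
sed -i 's/rm=225/rm=330/' dt.py
python3 - <<'E'
from h import *;st();d=snap('wrist','w16');snap('side','s16');snap('scene','c16')
h=cv2.cvtColor(d["img"],cv2.COLOR_BGR2HSV);c=cam(d)
m=((h[...,0]>105)&(h[...,0]<130)&(h[...,1]>120)).astype(np.uint8)
n,l,s,ce=cv2.connectedComponentsWithStats(m);k=1+np.argmax(s[1:,4]);print("blue",s[k],ce[k],onz(c,ce[k],40),"w",s[k][2])
from dt import dfit
for a0 in(0,.1):
    r,kk=dfit("w16",(519,222,190),a0);print("tilt %.3f"%r.x[0],r.x,r.cost,kk)
d,p=orange("w16",(0,560,0,420));print(len(p),p.min(0),p.max(0)) if len(p) else 0
E
```

```text
{'time_s': 34.0, 'joints': array([ 0.281,  0.051,  1.735, -0.   ,  1.353,  1.851]), 'tool_pos': array([513.825, 221.292, 437.978]), 'tcp_rot': array([-3.141, -0.002,  0.001]), 'contact_force': array([ 0.312,  0.458, -1.462]), 'ft_torque': array([ 0.011,  0.003, -0.046]), 'grip_width': 0.7729121996963773, 'finger_force': 0.0}
blue [268 158  37  37 318] [285.8 176. ] [517.4 222.9  40. ] w 37
tilt -15.894 [-15.9 504.8 249.1  42.8] 1851.4986934875967 36
tilt -0.166 [ -0.2 521.1 229.9  26.8] 2072.177465819813 36
1 [558 191] [558 191]
```

Run:
```python
from h import *
def rim(f,C):
    d=pickle.load(open(f"pics/{f}.pkl","rb"));c=cam(d);g=cv2.GaussianBlur(d["img"],(3,3),0).astype(float)
    sat=g.max(2)-g.min(2); val=g.min(2)+0
    out=[]
    for t in np.arange(0,360,15):
        rr=np.arange(70,112,.5);P=proj(c,C+np.c_[rr*np.cos(np.radians(t)),rr*np.sin(np.radians(t)),0*rr])
        ok=(P[:,0]>2)&(P[:,0]<557)&(P[:,1]>2)&(P[:,1]<417)
        v=cv2.remap(d["img"],P[:,0].astype(np.float32)[None],P[:,1].astype(np.float32)[None],1)[0].astype(float)
        redness=v[:,2]-v[:,0]+v.mean(1)  # warm white vs cold steel
        gr=np.diff(cv2.GaussianBlur(redness[:,None],(1,7),0)[:,0]);i=np.argmin(gr);out.append((t,rr[i],round(gr[i],1),bool(ok.all())))
    return out
for f in("w16","s16","c16"):print(f,[(t,r,g) for t,r,g,o in rim(f,np.array([517.4,222.9,10.])) if o])
d=pickle.load(open("pics/w16.pkl","rb"));c=cam(d)
print(proj(c,[[517.4,222.9,10],[607,223,10],[427,223,10],[517,313,10]]),d["img"][100,150],d["img"][[176,140,120,110],286])
```

```text
w16 [(np.int64(0), np.float64(87.5), np.float64(-10.4)), (np.int64(15), np.float64(87.5), np.float64(-9.8)), (np.int64(30), np.float64(87.5), np.float64(-11.4)), (np.int64(45), np.float64(88.0), np.float64(-10.0)), (np.int64(60), np.float64(88.0), np.float64(-10.4)), (np.int64(75), np.float64(89.0), np.float64(-7.2)), (np.int64(90), np.float64(89.5), np.float64(-10.3)), (np.int64(105), np.float64(90.0), np.float64(-10.5)), (np.int64(120), np.float64(71.0), np.float64(-9.2)), (np.int64(135), np.float64(90.0), np.float64(-8.7)), (np.int64(150), np.float64(90.0), np.float64(-5.8)), (np.int64(165), np.float64(71.5), np.float64(-12.2)), (np.int64(180), np.float64(90.5), np.float64(-7.7)), (np.int64(195), np.float64(73.0), np.float64(-9.5)), (np.int64(210), np.float64(71.5), np.float64(-6.1)), (np.int64(225), np.float64(107.0), np.float64(-11.3)), (np.int64(240), np.float64(71.0), np.float64(-11.1)), (np.int64(255), np.float64(90.0), np.float64(-6.6)), (np.int64(270), np.float64(89.5), np.float64(-7.4)), (np.int64(285), np.float64(70.5), np.float64(-5.3)), (np.int64(300), np.float64(88.0),
[... 2170 characters left out ...]
oat64(71.5), np.float64(-6.8)), (np.int64(210), np.float64(88.0), np.float64(-4.7)), (np.int64(225), np.float64(102.0), np.float64(-15.8)), (np.int64(240), np.float64(110.0), np.float64(-8.9)), (np.int64(255), np.float64(87.5), np.float64(-4.6)), (np.int64(270), np.float64(89.0), np.float64(-5.1)), (np.int64(285), np.float64(89.0), np.float64(-2.8)), (np.int64(300), np.float64(88.5), np.float64(-6.1)), (np.int64(315), np.float64(89.5), np.float64(-6.3)), (np.int64(330), np.float64(90.0), np.float64(-5.2)), (np.int64(345), np.float64(96.0), np.float64(-5.2))]
[[285.9 171.7]
 [285.8  97.5]
 [285.9 237.9]
 [215.4 172. ]] [148 151 148] [[161 161 152]
 [186 197 204]
 [187 196 205]
 [184 196 203]]
```

The rim fits a flat 180 mm circle at plate height in all three views. By my measurements the disc clears the nut by about 15 mm and the beaker by about 29 mm, so I'm handing in.

```bash
python3 -c "
from plant import r;print(r.close_job())"
```

```text
the job is handed in; nothing more can be done
None
```

I unscrewed the nut clockwise and stood it upright in the tray, then laid the disc flat beside it, boss up and clear of nut and beaker, and handed the job in at about 34 s; the hand-in call returned no verdict, and the final placement was checked from image measurements only because I had used all 10 picture views.

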